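# Get the melting dish out from behind the bench tools

### The arm

A 6-joint arm with a two-finger parallel gripper is mounted at the origin on the work surface. World frame = base frame: x ahead of the robot, y to its left, z up, the work surface at z = 0. Lengths are in mm, angles in rad, forces in N, time in s.
With the tool pointing down it reaches from about 300 to 775 mm from the base axis. Payload 14.6 kg.
Tool frame: the origin (TCP) lies on the centre line of the jaws, within the pads' length; the fingertips stand ahead of it and the grasp point (between the pads) is the TCP (manip.tip_reach is the z of the fingertips in the tool frame, in mm); z points along the fingers, y is the direction in which the jaws open and shut (so a half turn about z gives the same grasp; the last joint's range is limited). The gripper opens to 94 mm and grips with 3 to 60 N. Pads are 16 mm wide; open, the fingers measure 119 mm over their backs; the gripper's body (75 mm by 177 mm) begins 78 mm behind the grasp point.
Start: joints at [1.266, 0.3, 1.521, -0, 1.321, -0.067], TCP at [129.559, 534.513, 224.446] pointing down, gripper open.
Joint ranges: [-3.03, 3.03], [-0.79, 2.21], [0.23, 2.52], [-1.04, 4.18], [0, 3.07], [-2.55, 2.55]. Speed limits (rad/s): [2.22, 2.22, 2.57, 3.14, 3.14, 3.14].

### API

Orientations are given as [roll, pitch, yaw] about the fixed x, y, z axes, in that order (R = Rz(yaw) Ry(pitch) Rx(roll)).
In Python, from cell import manip, camera, search_frame, masks_of, tip_of gives the robot as it stands.
- The arm moves only by the tool send_rows, never from a script. Its argument "plan" is a list of rows, each an object with "travel": the shift along the tool's x, y, z in mm, a list of three; "delta_rot": the turn, a rotation vector about the tool's x, y, z in degrees, a list of three; "fingers": the gripper's target within -1 to 1 (shut at 1, half-way at 0, fully open at -1). In form: [{"travel": [dx, dy, dz], "delta_rot": [wx, wy, wz], "fingers": fingers}, ...]. A call has 1 to 20 rows; each row shifts and turns the commanded pose from where the row before left it, along the tool's axes as they then stand; what a row does not reach is not made up. A row lasts 1/8 s, in which the tool goes at most 62.5 mm and 10.7 degrees, less where a joint would pass 70% of its speed; a pose out of reach is approached as far as the arm can. A call is refused whole if a number of a shift passes 62.5 or a number of a turn 10.7, either way. A call with a gripper value outside its range is refused whole. The fingers move at their own pace and stop on an object; "grip_force" is the grip in N (left out, the last holds). Time passes only in rows, so rows that do not move let the fingers close. It gives the time, the measured TCP pose, the force and the opening at its end, in the units of the state.
- manip.read_state(): the state, without advancing time (a new reading comes with each control period).
- camera(name): name is "scene" or "top" or "wrist"; returns a dict with "color" (420x560x3 uint8, red, green, blue), "z_map" (420x560 float32, mm along the optical axis (not along the pixel's ray), 0 where there is no reading), "fov_y" (degrees; the focal length in pixels is half the picture's height over the tangent of half this angle, whatever the lens; pixels are square), "cx", "cy" (the principal point, pixels), "world_from_camera" (4x4, takes a point from camera to world coordinates); the wrist camera has in their place "tool_from_camera" (4x4, takes a point from camera to tool coordinates, whose origin is the TCP and whose axes are the flange's). Camera axes: x right, y up, looking along -z (the intrinsics and any distortion apply to the point x, -y, -z); pixel columns grow to the right and rows downward; lengths in mm; the calibration is good to about 2 mm. A picture is of the moment at which its call begins: read the wrist's pose just before it.
- manip.sign_off(): hands the job in, once; it reports no verdict.
Trained networks look in the newest picture that a camera, given by its name, has taken for a name from the list of things; names that differ only in an ending like _2 or _b are one class to them, and where a whole thing is asked for, a point or a joint stands for the part that bears it (a point fixed in the world has none). Each returns a list of dicts, best first, with "confidence" (0 to 1); they miss things now and then, are a little off and sometimes report something else, mostly with a low value. They report only what shows in the picture. A call takes as long as a camera call.
- search_frame(name, camera): "at" ([x, y, z] in mm, in the coordinates of the camera as it stood for that picture, good to about 4 mm: the middle of the surface that is visible of it).
- masks_of(name, camera): "region" (420x560 bool, what is visible of it).
- tip_of(name, camera): "at" ([x, y, z] in mm, in the coordinates of the camera as it stood for that picture, good to about 4 mm: a listed point, or the origin of a listed thing).
The state is a dict: "clock": time; "joints": joint angles; "qd": joint speeds; "effort": joint torques, N m; "eef_pos": TCP position; "eef_rot": TCP orientation; "wrist_force": force on the tool from outside, world axes, zero at the start; "moment": the same for the moment, N m; "finger_gap": finger opening in mm.
Only numpy, scipy, OpenCV 4.12 (cv2) and the standard library are available. Lean on these libraries where they do the work, as an engineer would, in place of code of your own. Each camera call takes 0.05 s, during which the arm holds its last target. There are 200 camera calls.

### The job

Clear the jar, the ring mandrel and the punch block off the wooden stand into the metal tray, all three standing upright in it, leaving the white melting dish where it is. With all three in the tray, fetch the dish from the stand and set it down, open side up, centred on the scorched patch in the middle of the soldering brick. Then put the three tools back upright, each on the very cork pad where it stood at the start, tipping nothing over and leaving the hammer, the steel block and the brass spool alone.

Things in the scene. Friction and masses are not known exactly. Their poses are not given: they have to be found in the camera images.
- stand: Fixed wooden board 160 (x) by 220 (y) by 15 mm, yaw within 17 deg; ledge along its far (+x) edge, 12 thick, 22 mm above the board. Origin: centre of its underside. Three flush cork pads, 62 mm diameter, at (x, y) = (-40, 0), (30, 66), (30, -66) mm, the dish at (30, 0). Any tool may start on any pad, within 3 mm of its centre; its place then is its home.
- jar: Closed squat clear-glass jar with a paper label and a black lid, 56 mm diameter, 85 mm high overall, about 0.22 kg. It can be gripped round its straight side, 20 to 50 mm up. Origin: centre of its underside; z up its axis.
- mandrel: Ring mandrel on a foot: a round dark wooden foot of 56 mm diameter and 16 mm height, out of which a slightly tapered steel bar rises, 25 mm diameter at its lower end and 18 mm at its top; 125 mm high overall, about 0.30 kg. Grip the bar. Origin: centre of its underside; z up its axis.
- punches: Punch block: an upright dark wooden block 52 (x) by 40 (y) by 75 mm (z), with two rows of steel punches fixed in its top that rise to 110 mm; one piece, about 0.30 kg. Grip the wood across its 40 mm width. Its x and y lie within 7 degrees of the stand's at the start. Origin: centre of its underside; z up.
- dish: White ceramic melting dish, round, open at the top: 52 mm diameter at the rim, 49 mm at the base, 24 mm high, wall 5 mm, about 0.08 kg. It stands on the stand between the two far pads and in front of the ledge, so close that the tools round it block the gripper. Origin: centre of its underside; z up its axis.
- brick: Fixed pale soldering brick, 230 (x) by 114 (y) by 64 mm high. A flush dark scorched patch of 70 mm diameter lies in the middle of its top. Origin: centre of its underside on the bench, so the top is 64 mm above it; long side along its x, turned up to 12 degrees. Brick and tray swap sides of the stand.
- tray: Fixed shallow open aluminium tray, 310 (x) by 116 (y) by 20 mm high outside, walls and floor 4 mm thick; it has room for the three tools in a row along its x. Origin: centre of its underside on the bench; turned up to 12 degrees.
- hammer: Bystander: a 200 mm hammer lying on the bench beyond the stand. Leave alone. Origin: about its middle, on the bench; x along the handle towards the head.
- block: Bystander: a flat steel bench block 60 by 60 by 18 mm, beyond the stand. Leave alone. Origin: centre of its underside.
- spool: Bystander: a brass ring-shaped spool, 60 mm diameter, 22 mm high, on the bench. Leave alone. Origin: centre of its underside.

How it is judged (in metres and radians):
On the way, in this order (a step that is already met when the one before it is completed fails the run):
1. the jar, the mandrel and the punch block all stand upright in the tray, released, and the dish is still at its place (x of jar in the frame of tray between -0.14 and 0.14 m and y of jar in the frame of tray between -0.042 and 0.042 m and z of each of jar, mandrel, punches in the frame of tray below 0.012 m and angle between each of jar, mandrel, punches's own z axis and vertical below 0.15 rad and x of mandrel in the frame of tray between -0.14 and 0.14 m and y of mandrel in the frame of tray between -0.042 and 0.042 m and x of punches in the frame of tray between -0.14 and 0.14 m and y of punches in the frame of tray between -0.042 and 0.042 m and linear speed of each of jar, mandrel, punches below 0.03 m/s and contact force between each of jar, mandrel, punches and the fingers below 0.1 N and distance of dish from where it was at the start of the episode below 0.02 m), for 0.2 s.
2. the dish sits upright on the middle of the brick, released, with the three tools still in the tray (horizontal distance between dish and brick below 0.015 m and z of dish in the frame of brick between 0.06 and 0.069 m and angle between dish's own z axis and vertical below 0.12 rad and linear speed of dish below 0.03 m/s and contact force between dish and the fingers below 0.1 N and x of jar in the frame of tray between -0.14 and 0.14 m and y of jar in the frame of tray between -0.042 and 0.042 m and z of each of jar, mandrel, punches in the frame of tray below 0.012 m and angle between each of jar, mandrel, punches's own z axis and vertical below 0.15 rad and x of mandrel in the frame of tray between -0.14 and 0.14 m and y of mandrel in the frame of tray between -0.042 and 0.042 m and x of punches in the frame of tray between -0.14 and 0.14 m and y of punches in the frame of tray between -0.042 and 0.042 m), for 0.2 s.
At the end, for the whole second after the job is handed in: The dish stands open side up on the brick, its centre within 15 mm of the middle of the brick; the jar, the mandrel and the punch block stand upright, each within 15 mm of where it stood at the start; all are released and at rest (horizontal distance between dish and brick below 0.015 m and z of dish in the frame of brick between 0.06 and 0.069 m and angle between dish's own z axis and vertical below 0.12 rad and distance of each of jar, mandrel, punches from where it was at the start of the episode below 0.015 m and angle between each of jar, mandrel, punches's own z axis and vertical below 0.1 rad and linear speed of each of jar, mandrel, punches, dish below 0.03 m/s and contact force between each of jar, mandrel, punches, dish and the fingers below 0.1 N); the robot touches nothing.
It fails at once if a tool or the dish is tipped over (more than 45 degrees) (angle between any of jar, mandrel, punches, dish's own z axis and vertical above 0.785 rad).
It fails at once if the hammer, the steel block or the spool is moved by more than 20 mm (distance of any of hammer, block, spool from where it was at the start of the episode above 0.02 m).
It also fails if it takes over 144 s, if anything falls off the work surface, if the arm or the gripper's body presses on something with over 40 N, if the wrist force passes 120 N, or if a joint passes its speed limit or range.

## Working session

There is one attempt and no reset: what is moved stays moved. The work goes in short steps, Python scripts to look and compute and a tool call to move; the robot and the scene stay as the last step left them, time stands still between calls to the robot, and variables do not carry over. Pictures are saved under pics/ and viewed, about 12 in all and at most 16, crops included, and the job is handed in when it is done.

Besides the shell and the picture viewer there is one more tool, called after "Emit:" in YAML: its name, and indented under it one key for each argument. send_rows: Moves the arm, as the interface text tells. Its arguments: {"type":"object","properties":{"plan":{"type":"array"},"grip_force":{"type":"number"}},"required":["plan"]}

```bash
ls; mkdir -p pics
cat > h.py <<'E'
import numpy as np, cv2
from cell import manip, camera, search_frame, masks_of, tip_of
from scipy.spatial.transform import Rotation as R
def cloud(im):
    z=im['z_map']; h,w=z.shape; f=h/2/np.tan(np.radians(im['fov_y'])/2)
    v,u=np.mgrid[:h,:w]
    P=np.stack([(u-im['cx'])*z/f,-(v-im['cy'])*z/f,-z],-1)
    T=tf(im); return P@T[:3,:3].T+T[:3,3]
def tf(im):
    if 'world_from_camera' in im: return np.array(im['world_from_camera'])
    s=manip.read_state(); T=np.eye(4); T[:3,:3]=R.from_euler('xyz',s['eef_rot']).as_matrix(); T[:3,3]=s['eef_pos']
    return T@np.array(im['tool_from_camera'])
def save(im,n): cv2.imwrite('pics/'+n,im['color'][:,:,::-1])
E
python3 - <<'E'
from h import *
print(manip.read_state(), manip.tip_reach)
for c in ('top','scene'):
    im=camera(c); save(im,c+'0.png'); T=tf(im); print(c,[k for k in im], im['fov_y'],T.round(2).tolist())
    for n in 'stand jar mandrel punches dish brick tray hammer block spool'.split():
        for fn in (search_frame,tip_of):
            try: r=fn(n,c)
            except Exception as e: r=[];print(e)
            print(n,fn.__name__,[(round(d['confidence'],2),(T[:3,:3]@d['at']+T[:3,3]).round(0).tolist()) for d in r[:2]])
E
cd pics; python3 -c "
import cv2,numpy as np
cv2.imwrite('both0.png',np.vstack([cv2.resize(cv2.imread(n),(400,300)) for n in ('top0.png','scene0.png')]))"
```

```text
pics
{'clock': 0.0, 'joints': array([ 1.26639896e+00,  3.00464474e-01,  1.52158009e+00,  2.35551158e-05,
        1.32071439e+00, -6.66199121e-02]), 'qd': array([ 0.00016094,  0.00113002, -0.00043081, -0.00222326, -0.00017026,
       -0.00113401]), 'effort': array([ 1.59705891e-03, -5.31809735e+01, -3.52733624e+01,  7.08385441e-02,
        2.43708916e-02, -9.34445234e-05]), 'eef_pos': array([129.48335529, 534.28987703, 223.89037515]), 'eef_rot': array([-3.14043045e+00, -1.00406754e-04,  2.90380929e+00]), 'wrist_force': array([-0.73750225,  0.70437126,  0.44966615]), 'moment': array([ 0.00074643, -0.00421599,  0.03361277]), 'finger_gap': 93.7561830653492} 19.0
top ['color', 'z_map', 'fov_y', 'cx', 'cy', 'world_from_camera'] 47.75388145779526 [[-0.0, 0.99, -0.14, 476.28], [-1.0, 0.0, 0.01, -6.69], [0.01, 0.14, 0.99, 1137.55], [0.0, 0.0, 0.0, 1.0]]
stand call [(0.81, [521.0, 9.0, 15.0]), (0.65, [764.0, 155.0, 30.0])]
stand call [(0.85, [533.0, 14.0, 1.0])]
jar call [(0.91, [550.0, -53.0, 99.0])]
jar call [(0.94, [553.0, -57.0, 17.0])]
mandrel call [(0.7, [562.0, 75.0, 30.0])]
mandrel cal
[... 1057 characters left out ...]
520.0, 9.0, 85.0])]
mandrel call [(0.93, [574.0, 69.0, 13.0])]
punches call [(0.63, [521.0, 8.0, 84.0])]
punches call [(0.62, [502.0, 13.0, 16.0])]
dish call [(0.62, [565.0, 14.0, 33.0])]
dish call [(0.7, [567.0, 14.0, 15.0])]
brick call [(0.93, [526.0, 268.0, 64.0])]
brick call [(0.68, [497.0, 298.0, 0.0]), (0.49, [495.0, 14.0, 19.0])]
tray call [(0.71, [531.0, -299.0, 4.0])]
tray call [(0.6, [575.0, 71.0, 14.0])]
hammer call [(0.9, [781.0, 146.0, 25.0])]
hammer call [(0.81, [776.0, 117.0, 1.0])]
block call [(0.9, [788.0, -111.0, 19.0]), (0.61, [584.0, 67.0, 55.0])]
block call [(0.71, [780.0, -105.0, -1.0])]
spool call [(0.67, [747.0, -217.0, 22.0])]
spool call [(0.9, [742.0, -214.0, 1.0])]
```

View pics/top0.png

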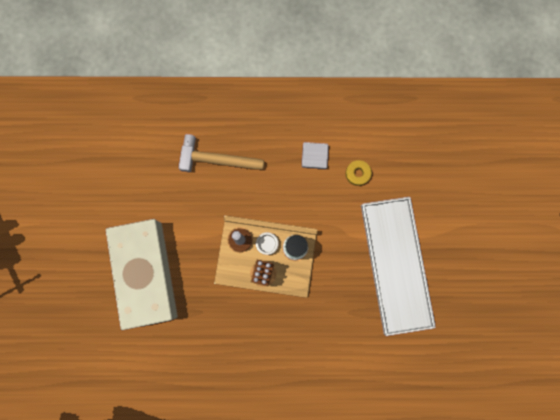

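View pics/scene0.png

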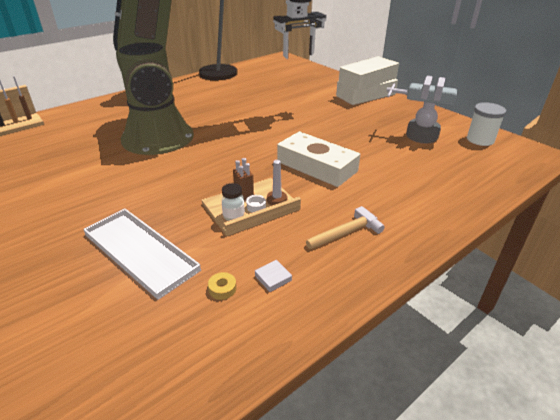

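The top view shows the stand at (267,257), with the mandrel on the far-left pad (239,240), jar on the far-right (296,246), punches on the near pad (263,272) and the dish at (267,243). The brick is at +y (138,274) and the tray at -y (398,266). The scene view agrees. Next I'll measure yaws.

Run:
```python
from h import *
im=camera('top'); C=cloud(im); c=im['color'].astype(int)
ok=im['z_map']>0
def rect(m,n):
    p=C[m][:,:2].astype(np.float32); r=cv2.minAreaRect(p); print(n,m.sum(),np.round(r[0],1),np.round(r[1],1),round(r[2],1), 'medz',np.median(C[m][:,2]).round(1))
for n in 'stand brick tray'.split():
    r=masks_of(n,'top'); m=r[0]['region']&ok
    m=cv2.erode(m.astype(np.uint8),np.ones((2,2)))>0
    rect(m,n)
X,Y,Z=C[...,0],C[...,1],C[...,2]
rect(ok&(Z>58)&(Z<72)&(Y>200)&(Y<400)&(X>350)&(X<650),'bricktop')
b=ok&(Y>200)&(Y<400)&(X>350)&(X<650)&(Z>58)&(c.sum(2)<400); print('scorch',C[b].mean(0),b.sum())
S=ok&(X>420)&(X<660)&(Y>-120)&(Y<140)
rect(S&(Z>10)&(Z<20),'board'); rect(S&(Z>30)&(Z<42)&(X>590),'ledge')
rect(S&(Z>85)&(Z<110)&(Y<-25),'jarlid')
rect(ok&(Y<-200)&(X>330)&(X<680)&(Z>13)&(Z<26),'traywall')
```

```text
Traceback (most recent call last):
IndexError: list index out of range
```

Run:
```python
from h import *
im=camera('top'); C=cloud(im); c=im['color'].astype(int)
ok=im['z_map']>0
def rect(m,n):
    if m.sum()<5: print(n,'none'); return
    p=C[m][:,:2].astype(np.float32); r=cv2.minAreaRect(p); print(n,m.sum(),np.round(r[0],1),np.round(r[1],1),round(r[2],1), 'medz',np.median(C[m][:,2]).round(1))
for n in 'stand brick tray'.split():
    r=masks_of(n,'top')
    if r: rect(cv2.erode((r[0]['region']&ok).astype(np.uint8),np.ones((2,2)))>0,n)
X,Y,Z=C[...,0],C[...,1],C[...,2]
rect(ok&(Z>55)&(Z<75)&(Y>200)&(Y<400)&(X>350)&(X<650),'bricktop')
b=ok&(Y>200)&(Y<400)&(X>350)&(X<650)&(Z>55)&(c.sum(2)<450); print('scorch',C[b].mean(0),b.sum())
S=ok&(X>420)&(X<660)&(Y>-120)&(Y<140)
rect(S&(Z>10)&(Z<20),'board'); rect(S&(Z>28)&(Z<44)&(X>590),'ledge')
rect(S&(Z>85)&(Z<110)&(Y<-25),'jarlid')
rect(ok&(Y<-200)&(X>330)&(X<680)&(Z>14)&(Z<26),'traywall')
```

```text
stand 4017 [532.   14.3] [216.7 157. ] 81.5 medz 16.7
tray 6485 [ 512.3 -299.2] [311.5 125. ] 8.6 medz 5.4
bricktop 5319 [493.4 299.5] [230.1 115.7] 11.5 medz 65.9
scorch [493.00011063 269.52372912  63.5004482 ] 258
board 3946 [527.6  16.3] [219.8 148.4] 81.4 medz 16.3
ledge 520 [596.2   6.5] [219.2  33.1] 81.6 medz 37.5
jarlid 401 [552.2 -53.8] [48.  48.1] 0.9 medz 101.1
traywall 790 [ 513.5 -295.6] [310.3 118.3] 8.6 medz 20.0
```

Emit:
send_rows:
  plan:
    - {"travel": [0,0,-60],"delta_rot": [0,0,0],"fingers": -1}

```text
clock: 2.52
eef_pos: [129.2, 533.3, 281.5]
eef_rot: [-3.134, -0.0, 2.904]
wrist_force: [0.6, 0.3, 0.8]
finger_gap: 93.8
```

Emit:
send_rows:
  plan:
    - {"travel": [-20,-16,-2],"delta_rot": [0,0,0],"fingers": -1}
    - {"travel": [-41,-33,-2],"delta_rot": [0,0,0],"fingers": -1}
    - {"travel": [-41,-33,-2],"delta_rot": [0,0,0],"fingers": -1}
    - {"travel": [-41,-33,-2],"delta_rot": [0,0,0],"fingers": -1}
    - {"travel": [-41,-33,-2],"delta_rot": [0,0,0],"fingers": -1}
    - {"travel": [-41,-33,-2],"delta_rot": [0,0,0],"fingers": -1}
    - {"travel": [-41,-33,-2],"delta_rot": [0,0,0],"fingers": -1}
    - {"travel": [-41,-33,-2],"delta_rot": [0,0,0],"fingers": -1}
    - {"travel": [-41,-33,-2],"delta_rot": [0,0,0],"fingers": -1}
    - {"travel": [-41,-33,-2],"delta_rot": [0,0,0],"fingers": -1}
    - {"travel": [-41,-33,-2],"delta_rot": [0,0,0],"fingers": -1}
    - {"travel": [-41,-33,-2],"delta_rot": [0,0,0],"fingers": -1}
    - {"travel": [-41,-33,-2],"delta_rot": [0,0,0],"fingers": -1}

```text
clock: 4.15
eef_pos: [531.0, 11.9, 310.6]
eef_rot: [3.141, 0.0, 2.904]
wrist_force: [-0.1, 0.6, -0.1]
finger_gap: 93.8
```

Emit:
send_rows:
  plan:
    - {"travel": [0,0,0],"delta_rot": [0,0,10.3],"fingers": -1}
    - {"travel": [0,0,0],"delta_rot": [0,0,10.3],"fingers": -1}
    - {"travel": [0,0,0],"delta_rot": [0,0,10.3],"fingers": -1}
    - {"travel": [0,0,0],"delta_rot": [0,0,10.3],"fingers": -1}
    - {"travel": [0,0,0],"delta_rot": [0,0,10.3],"fingers": -1}
    - {"travel": [0,0,0],"delta_rot": [0,0,10.3],"fingers": -1}
    - {"travel": [0,0,0],"delta_rot": [0,0,10.3],"fingers": -1}
    - {"travel": [0,0,0],"delta_rot": [0,0,10.3],"fingers": -1}
    - {"travel": [0,0,0],"delta_rot": [0,0,10.3],"fingers": -1}
    - {"travel": [0,0,0],"delta_rot": [0,0,10.3],"fingers": -1}
    - {"travel": [0,0,0],"delta_rot": [0,0,10.3],"fingers": -1}
    - {"travel": [0,0,0],"delta_rot": [0,0,10.3],"fingers": -1}
    - {"travel": [0,0,0],"delta_rot": [0,0,10.3],"fingers": -1}
    - {"travel": [0,0,0],"delta_rot": [0,0,10.3],"fingers": -1}
    - {"travel": [0,0,0],"delta_rot": [0,0,10.3],"fingers": -1}
    - {"travel": [0,0,0],"delta_rot": [0,0,10.3],"fingers": -1}
    - {"travel": [0,0,0],"delta_rot": [0,0,10.1],"fingers": -1}
    - {"travel": [0,0,0],"delta_rot": [0,0,0],"fingers": -1}

```text
clock: 6.4
eef_pos: [530.1, 13.5, 310.5]
eef_rot: [-3.142, 0.0, -0.148]
wrist_force: [-1.1, -0.9, 0.4]
finger_gap: 93.7
```

```bash
cat >> h.py <<'E'
def go(x,y,z=None,yaw=None):
    s=manip.read_state(); r=R.from_euler('xyz',s['eef_rot'])
    d=np.array([x,y,s['eef_pos'][2] if z is None else z])-s['eef_pos']
    print('from',np.round(s['eef_pos'],1),'yaw',np.degrees(s['eef_rot'][2]).round(1),'tool travel',r.inv().apply(d).round(1),'tilt deg',np.round(np.degrees(r.as_matrix()[:2,2]),2))
E
python3 - <<'E'
from h import *
s=manip.read_state(); print(s['eef_pos'],np.degrees(s['eef_rot']),s['joints'])
im=camera('wrist'); save(im,'w1.png'); T=tf(im); print(np.array(im['tool_from_camera']).round(2).tolist(),im['fov_y'])
for n in 'stand jar mandrel punches dish'.split():
    for fn in (search_frame,tip_of):
        print(n,[(round(d['confidence'],2),(T[:3,:3]@d['at']+T[:3,3]).round(0).tolist()) for d in fn(n,'wrist')[:2]])
C=cloud(im); np.save('c1.npy',C); cv2.imwrite('w1raw.png',im['color'])
E
```

```text
[530.08533326  13.5039784  310.45302499] [-1.79999886e+02  1.16830843e-03 -8.46442165e+00] [-4.36103722e-02  2.03804588e-01  1.44248030e+00  4.10803301e-06
  1.49532784e+00  1.67491767e+00]
[[0.0, 0.96, 0.28, 80.73], [1.0, -0.0, 0.0, 0.54], [0.0, 0.28, -0.96, -160.13], [0.0, 0.0, 0.0, 1.0]] 66.29394743818324
stand [(0.89, [531.0, 12.0, 17.0])]
stand [(0.94, [537.0, 10.0, 4.0])]
jar [(0.82, [562.0, -48.0, 99.0])]
jar [(0.8, [557.0, -53.0, 17.0])]
mandrel [(0.64, [573.0, 63.0, 31.0])]
mandrel [(0.24, [559.0, -56.0, 17.0])]
punches [(0.86, [507.0, 19.0, 92.0]), (0.54, [536.0, -301.0, 7.0])]
punches [(0.59, [500.0, 16.0, 16.0])]
dish [(0.56, [563.0, 6.0, 23.0])]
dish [(0.69, [565.0, 6.0, 17.0]), (0.4, [558.0, -57.0, 15.0])]
```

View pics/w1.png

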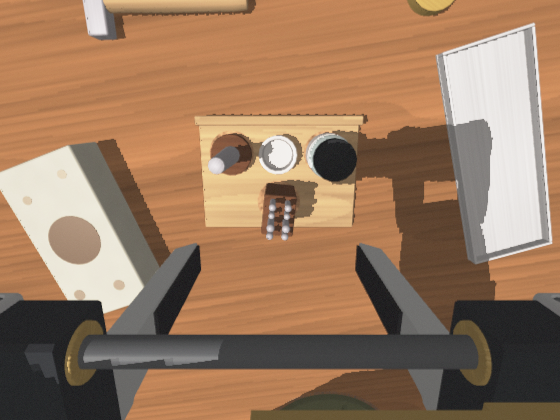

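The wrist view shows the stand square to the gripper: mandrel top (217,165), jar lid (334,158), dish (278,155), punches (280,210). I'll get the precise positions from depth.

Run:
```python
from h import *
C=np.load('c1.npy'); X,Y,Z=C[...,0],C[...,1],C[...,2]
v,u=np.mgrid[:420,:560]
def box(a,b,c,d): return (u>a)&(u<b)&(v>c)&(v<d)
def rep(n,m):
    p=C[m]; (c,r)=cv2.minEnclosingCircle(p[:,:2].astype(np.float32)); rc=cv2.minAreaRect(p[:,:2].astype(np.float32))
    print(n,m.sum(),'z',np.median(p[:,2]).round(1),'mean',p.mean(0).round(1),'circ',np.round(c,1),round(r,1),'rect',np.round(rc[0],1),np.round(rc[1],1),round(rc[2],1))
rep('mandrel top',box(200,250,140,190)&(Z>133)&(Z<148))
for a in (40,60,80,100,120): rep('bar%d'%a,box(200,260,130,190)&(Z>a)&(Z<a+15))
rep('foot',box(195,255,125,180)&(Z>26)&(Z<36))
rep('jar lid',box(300,370,130,190)&(Z>94)&(Z<106))
rep('dish rim',box(255,303,130,180)&(Z>35)&(Z<44))
rep('punch wood top',box(255,305,180,245)&(Z>84)&(Z<97))
rep('punch tips',box(255,305,180,245)&(Z>115)&(Z<135))
rep('punch face',box(255,305,180,245)&(Z>25)&(Z<80))
rep('board',box(190,375,110,235)&(Z>11)&(Z<20))
rep('ledge',box(190,375,110,235)&(Z>34)&(Z<41)&(v<126))
go(571,73,100)
```

```text
mandrel top 235 z 137.8 mean [573.9  71.  137.7] circ [573.5  71.5] 8.9 rect [573.6  71.3] [16.5 17.2] 35.3
bar40 43 z 47.4 mean [577.3  61.9  47.2] circ [577.8  53.6] 22.7 rect [571.7  55.7] [45.4 16.9] 71.1
bar60 39 z 68.2 mean [577.9  63.7  67.6] circ [575.6  68.3] 10.2 rect [577.8  65.2] [20.4  7.5] 34.8
bar80 48 z 86.3 mean [576.9  64.5  86.8] circ [573.7  70.9] 10.5 rect [575.5  66.2] [21.  10.2] 21.5
bar100 57 z 106.6 mean [576.9  65.  107.3] circ [573.8  70.9] 9.7 rect [575.6  66.7] [19.4  9.5] 23.1
bar120 61 z 126.9 mean [576.4  65.4 127.5] circ [573.7  71.1] 9.3 rect [575.1  66.9] [18.7  9.3] 18.6
foot 860 z 30.9 mean [576.5  66.7  31. ] circ [573.5  71.7] 28.0 rect [574.5  69.7] [54.7 51.4] 29.3
jar lid 1466 z 99.9 mean [555.6 -56.8  99.8] circ [555.1 -57. ] 24.9 rect [555.1 -56.8] [48.9 48.4] 38.8
dish rim 421 z 38.6 mean [565.1   8.3  38.6] circ [564.7   8.4] 25.7 rect [565.    8.7] [50.6 48.8] 81.7
punch wood top 886 z 89.9 mean [499.8  16.9  89.8] circ [496.3  17.5] 31.6 rect [496.5  17.5] [39.9 51.8] 75.8
punch tips 269 z 119.8 mean [496.5  18.7 120. ] circ [496.3  17.6] 24.1 rect [496.8  17.6] [26.6 43.7] 76.0
punch face 258 z 54.2 mean [521.3  11.5  53.9] circ [520.3  11.7] 19.6 rect [521.2  11.4] [39.3  2. ] 77.0
board 9671 z 15.0 mean [526.5  17.1  15. ] circ [530.   12.3] 130.8 rect [529.2  12.2] [220.5 145.1] 81.5
ledge 1667 z 36.8 mean [6.082e+02 4.000e-01 3.670e+01] circ [6.106e+02 1.000e-01] 110.0 rect [6.081e+02 5.000e-01] [220.1  11.3] 81.5
from [530.1  13.5 310.4] yaw -8.5 tool travel [ 31.7 -64.9 210.4] tilt deg [-0. -0.]
```

Emit:
send_rows:
  plan:
    - {"travel": [12,-22,30],"delta_rot": [0,0,0],"fingers": 0}
    - {"travel": [12,-22,50],"delta_rot": [0,0,0],"fingers": 0}
    - {"travel": [10.5,-19.7,50],"delta_rot": [0,0,0],"fingers": 0}
    - {"travel": [0,0,20],"delta_rot": [0,0,0],"fingers": 0}
    - {"travel": [0,0,20],"delta_rot": [0,0,0],"fingers": 0}
    - {"travel": [0,0,20],"delta_rot": [0,0,0],"fingers": 0}
    - {"travel": [0,0,15],"delta_rot": [0,0,0],"fingers": 0}
    - {"travel": [0,0,5],"delta_rot": [0,0,0],"fingers": 0}
    - {"travel": [0,0,0],"delta_rot": [0,0,0],"fingers": 0}

```text
clock: 8.07
eef_pos: [573.8, 71.4, 100.6]
eef_rot: [-3.142, -0.0, -0.149]
wrist_force: [0.6, -0.7, 0.4]
finger_gap: 46.7
```

Emit:
send_rows:
  plan:
    - {"travel": [0,0,0],"delta_rot": [0,0,0],"fingers": 1}
    - {"travel": [0,0,0],"delta_rot": [0,0,0],"fingers": 1}
    - {"travel": [0,0,0],"delta_rot": [0,0,0],"fingers": 1}
    - {"travel": [0,0,0],"delta_rot": [0,0,0],"fingers": 1}
    - {"travel": [0,0,0],"delta_rot": [0,0,0],"fingers": 1}
    - {"travel": [0,0,0],"delta_rot": [0,0,0],"fingers": 1}
  grip_force: 25

```text
clock: 8.82
eef_pos: [573.8, 71.5, 100.7]
eef_rot: [-3.141, -0.001, -0.149]
wrist_force: [0.3, 2.3, 3.3]
finger_gap: 20.3
```

Emit:
send_rows:
  plan:
    - {"travel": [0,0,-10],"delta_rot": [0,0,0],"fingers": 1}
    - {"travel": [0,0,-25],"delta_rot": [0,0,0],"fingers": 1}
    - {"travel": [0,0,-35],"delta_rot": [0,0,0],"fingers": 1}
    - {"travel": [0,0,-35],"delta_rot": [0,0,0],"fingers": 1}
    - {"travel": [0,0,-20],"delta_rot": [0,0,0],"fingers": 1}
    - {"travel": [5,20,0],"delta_rot": [0,0,0],"fingers": 1}
    - {"travel": [8.6,34.5,0],"delta_rot": [0,0,0],"fingers": 1}
    - {"travel": [8.6,34.5,0],"delta_rot": [0,0,0],"fingers": 1}
    - {"travel": [8.6,34.5,0],"delta_rot": [0,0,0],"fingers": 1}
    - {"travel": [8.6,34.5,0],"delta_rot": [0,0,0],"fingers": 1}
    - {"travel": [8.6,34.5,0],"delta_rot": [0,0,0],"fingers": 1}
    - {"travel": [8.6,34.5,0],"delta_rot": [0,0,0],"fingers": 1}
    - {"travel": [8.6,34.5,0],"delta_rot": [0,0,0],"fingers": 1}
    - {"travel": [8.6,34.5,0],"delta_rot": [0,0,0],"fingers": 1}
    - {"travel": [8.6,34.5,0],"delta_rot": [0,0,0],"fingers": 1}
    - {"travel": [4,15,0],"delta_rot": [0,0,0],"fingers": 1}
    - {"travel": [0,0,0],"delta_rot": [0,0,0],"fingers": 1}

```text
clock: 10.95
eef_pos: [607.3, -283.9, 224.3]
eef_rot: [-3.141, 0.002, -0.15]
wrist_force: [-0.5, 0.0, -3.6]
finger_gap: 20.4
```

Run:
```python
from h import *
go(608,-283,90)
im=camera('wrist'); save(im,'w2.png'); C=cloud(im); Z=C[...,2]
m=(Z>15)&(Z<26)&(C[...,1]<-200)&(im['z_map']>0); r=cv2.minAreaRect(C[m][:,:2].astype(np.float32)); print(r)
```

```text
from [ 607.3 -283.9  224.3] yaw -8.6 tool travel [  0.8  -0.9 134.3] tilt deg [-0.09  0.05]
((570.4306030273438, -288.9925231933594), (416.468994140625, 123.56832122802734), 10.423255920410156)
```

View pics/w2.png

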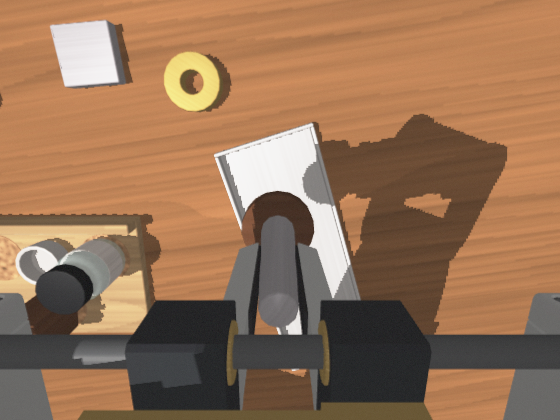

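The mandrel hangs upright in the jaws, its foot at (278,225), over the tray's far end (corners at 217,155 and 315,125). I'm lowering it.

Emit:
send_rows:
  plan:
    - {"travel": [0.5,-0.5,20],"delta_rot": [0,0,0],"fingers": 1}
    - {"travel": [0,0,35],"delta_rot": [0,0,0],"fingers": 1}
    - {"travel": [0,0,35],"delta_rot": [0,0,0],"fingers": 1}
    - {"travel": [0,0,25],"delta_rot": [0,0,0],"fingers": 1}
    - {"travel": [0,0,10],"delta_rot": [0,0,0],"fingers": 1}
    - {"travel": [0,0,5],"delta_rot": [0,0,0],"fingers": 1}
    - {"travel": [0,0,2.5],"delta_rot": [0,0,0],"fingers": 1}
    - {"travel": [0,0,0],"delta_rot": [0,0,0],"fingers": 1}

```text
clock: 12.0
eef_pos: [608.7, -282.7, 93.6]
eef_rot: [3.141, -0.001, -0.149]
wrist_force: [-0.4, -0.1, -2.3]
finger_gap: 20.1
```

Emit:
send_rows:
  plan:
    - {"travel": [0,0,2],"delta_rot": [0,0,0],"fingers": 1}
    - {"travel": [0,0,1.5],"delta_rot": [0,0,0],"fingers": 1}
    - {"travel": [0,0,0],"delta_rot": [0,0,0],"fingers": 1}
    - {"travel": [0,0,0],"delta_rot": [0,0,0],"fingers": 1}

```text
clock: 12.5
eef_pos: [608.6, -282.7, 89.8]
eef_rot: [3.142, -0.0, -0.149]
wrist_force: [-0.7, 1.6, 0.8]
finger_gap: 20.1
```

Emit:
send_rows:
  plan:
    - {"travel": [0,0,0],"delta_rot": [0,0,0],"fingers": 0}
    - {"travel": [0,0,0],"delta_rot": [0,0,0],"fingers": 0}
    - {"travel": [0,0,0],"delta_rot": [0,0,0],"fingers": 0}
    - {"travel": [0,0,-20],"delta_rot": [0,0,0],"fingers": 0}
    - {"travel": [0,0,-40],"delta_rot": [0,0,0],"fingers": 0}
    - {"travel": [0,0,-40],"delta_rot": [0,0,0],"fingers": 0}
    - {"travel": [-7.5,-14.2,-20],"delta_rot": [0,0,0],"fingers": -0.36}
    - {"travel": [-18.5,-33.3,0],"delta_rot": [0,0,0],"fingers": -0.36}
    - {"travel": [-18.5,-33.3,0],"delta_rot": [0,0,0],"fingers": -0.36}
    - {"travel": [-18.5,-33.3,0],"delta_rot": [0,0,0],"fingers": -0.36}
    - {"travel": [-18.5,-33.3,0],"delta_rot": [0,0,0],"fingers": -0.36}
    - {"travel": [-18.5,-33.3,0],"delta_rot": [0,0,0],"fingers": -0.36}
    - {"travel": [-18.5,-33.3,0],"delta_rot": [0,0,0],"fingers": -0.36}
    - {"travel": [-18.5,-33.3,0],"delta_rot": [0,0,0],"fingers": -0.36}
    - {"travel": [-18.5,-33.1,0],"delta_rot": [0,0,0],"fingers": -0.36}
    - {"travel": [0,0,20],"delta_rot": [0,0,2.8],"fingers": -0.36}
    - {"travel": [0,0,30],"delta_rot": [0,0,2.8],"fingers": -0.36}
    - {"travel": [0,0,0],"delta_rot": [0,0,0],"fingers": -0.36}

```text
clock: 14.75
eef_pos: [495.7, 17.7, 159.3]
eef_rot: [3.141, 0.002, -0.246]
wrist_force: [0.2, 0.0, -0.2]
finger_gap: 64.1
```

Run:
```python
from h import *
go(496.5,17.5,65)
im=camera('wrist'); save(im,'w3.png')
im=camera('top'); save(im,'t3.png')
cv2.imwrite('pics/m3.png',np.vstack([cv2.imread('pics/w3.png')[:, :],cv2.resize(cv2.imread('pics/t3.png')[150:350,200:480],(560,400))])[:, :][:600*2:1])
a=cv2.resize(cv2.imread('pics/w3.png'),(400,300));b=cv2.resize(cv2.imread('pics/t3.png')[150:350,200:480],(400,300)); cv2.imwrite('pics/m3.png',np.hstack([a,b]))
```

```text
from [495.7  17.7 159.3] yaw -14.1 tool travel [ 1.  -0.  94.3] tilt deg [-0.1  0. ]
```

View pics/m3.png

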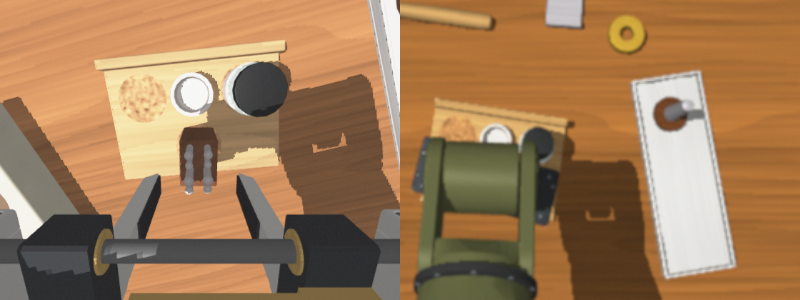

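The mandrel stands in the tray (right half, 670,113), and the jaws straddle the punch block squarely (left half, 198,155). I'll lower and grip it.

Emit:
send_rows:
  plan:
    - {"travel": [0.5,0,20],"delta_rot": [0,0,0],"fingers": -0.36}
    - {"travel": [0,0,30],"delta_rot": [0,0,0],"fingers": -0.36}
    - {"travel": [0,0,25],"delta_rot": [0,0,0],"fingers": -0.36}
    - {"travel": [0,0,15],"delta_rot": [0,0,0],"fingers": -0.36}
    - {"travel": [0,0,4],"delta_rot": [0,0,0],"fingers": -0.36}
    - {"travel": [0,0,0],"delta_rot": [0,0,0],"fingers": -0.36}
    - {"travel": [0,0,0],"delta_rot": [0,0,0],"fingers": 1}
    - {"travel": [0,0,0],"delta_rot": [0,0,0],"fingers": 1}
    - {"travel": [0,0,0],"delta_rot": [0,0,0],"fingers": 1}
    - {"travel": [0,0,0],"delta_rot": [0,0,0],"fingers": 1}
    - {"travel": [0,0,0],"delta_rot": [0,0,0],"fingers": 1}
  grip_force: 25

```text
clock: 16.23
eef_pos: [496.9, 17.6, 65.8]
eef_rot: [-3.141, -0.0, -0.247]
wrist_force: [-0.3, 1.2, 5.7]
finger_gap: 39.9
```

Emit:
send_rows:
  plan:
    - {"travel": [0,0,-10],"delta_rot": [0,0,0],"fingers": 1}
    - {"travel": [0,0,-30],"delta_rot": [0,0,0],"fingers": 1}
    - {"travel": [0,0,-35],"delta_rot": [0,0,0],"fingers": 1}
    - {"travel": [0,0,-25],"delta_rot": [0,0,0],"fingers": 1}
    - {"travel": [0,0,-10],"delta_rot": [0,0,0],"fingers": 1}
    - {"travel": [5,17,0],"delta_rot": [0,0,0],"fingers": 1}
    - {"travel": [10.4,33.5,0],"delta_rot": [0,0,0],"fingers": 1}
    - {"travel": [10.4,33.5,0],"delta_rot": [0,0,0],"fingers": 1}
    - {"travel": [10.4,33.5,0],"delta_rot": [0,0,0],"fingers": 1}
    - {"travel": [10.4,33.5,0],"delta_rot": [0,0,0],"fingers": 1}
    - {"travel": [10.4,33.5,0],"delta_rot": [0,0,0],"fingers": 1}
    - {"travel": [10.4,33.5,0],"delta_rot": [0,0,0],"fingers": 1}
    - {"travel": [10.4,33.5,0],"delta_rot": [0,0,0],"fingers": 1}
    - {"travel": [10.4,33.5,0],"delta_rot": [0,0,0],"fingers": 1}
    - {"travel": [5.3,15.9,0],"delta_rot": [0,0,0],"fingers": 1}
    - {"travel": [0,0,15],"delta_rot": [0,0,0],"fingers": 1}
    - {"travel": [0,0,35],"delta_rot": [0,0,0],"fingers": 1}
    - {"travel": [0,0,35],"delta_rot": [0,0,0],"fingers": 1}
    - {"travel": [0,0,15],"delta_rot": [0,0,0],"fingers": 1}

```text
clock: 18.6
eef_pos: [513.0, -295.4, 72.6]
eef_rot: [-3.14, 0.004, -0.246]
wrist_force: [0.5, 0.3, -4.0]
finger_gap: 39.8
```

Emit:
send_rows:
  plan:
    - {"travel": [0,0,10],"delta_rot": [0,0,0],"fingers": 1}
    - {"travel": [0,0,5],"delta_rot": [0,0,0],"fingers": 1}
    - {"travel": [0,0,2],"delta_rot": [0,0,0],"fingers": 1}
    - {"travel": [0,0,2],"delta_rot": [0,0,0],"fingers": 1}
    - {"travel": [0,0,1],"delta_rot": [0,0,0],"fingers": 1}
    - {"travel": [0,0,0],"delta_rot": [0,0,0],"fingers": 1}

```text
clock: 19.35
eef_pos: [514.0, -297.1, 55.6]
eef_rot: [3.142, -0.0, -0.247]
wrist_force: [0.9, 0.3, -3.9]
finger_gap: 39.9
```

Emit:
send_rows:
  plan:
    - {"travel": [0,0,0.8],"delta_rot": [0,0,0],"fingers": 1}
    - {"travel": [0,0,0],"delta_rot": [0,0,0],"fingers": 1}
    - {"travel": [0,0,0],"delta_rot": [0,0,0],"fingers": -0.36}
    - {"travel": [0,0,0],"delta_rot": [0,0,0],"fingers": -0.36}
    - {"travel": [0,0,0],"delta_rot": [0,0,0],"fingers": -0.36}
    - {"travel": [0,0,-20],"delta_rot": [0,0,0],"fingers": -0.36}
    - {"travel": [0,0,-40],"delta_rot": [0,0,0],"fingers": -0.36}
    - {"travel": [0,0,-40],"delta_rot": [0,0,0],"fingers": -0.36}
    - {"travel": [0,0,-15],"delta_rot": [0,0,-10.1],"fingers": -0.53}
    - {"travel": [0,0,-5],"delta_rot": [0,0,-10.1],"fingers": -0.53}
    - {"travel": [0,0,0],"delta_rot": [0,0,-10.1],"fingers": -0.53}
    - {"travel": [0,0,0],"delta_rot": [0,0,-10.1],"fingers": -0.53}
    - {"travel": [0,0,0],"delta_rot": [0,0,-10.1],"fingers": -0.53}
    - {"travel": [0,0,0],"delta_rot": [0,0,0],"fingers": -0.53}
    - {"travel": [12,-11.5,0],"delta_rot": [0,0,0],"fingers": -0.53}
    - {"travel": [30,-29,0],"delta_rot": [0,0,0],"fingers": -0.53}
    - {"travel": [30,-29,0],"delta_rot": [0,0,0],"fingers": -0.53}
    - {"travel": [30,-29,0],"delta_rot": [0,0,0],"fingers": -0.53}
    - {"travel": [30,-29,0],"delta_rot": [0,0,0],"fingers": -0.53}
    - {"travel": [30,-29,0],"delta_rot": [0,0,0],"fingers": -0.53}

```text
clock: 21.85
eef_pos: [551.5, -72.6, 174.8]
eef_rot: [3.142, -0.0, 0.632]
wrist_force: [-0.3, -0.0, -0.1]
finger_gap: 72.2
```

Emit:
send_rows:
  plan:
    - {"travel": [13.9,-12.2,0],"delta_rot": [0,0,0],"fingers": -0.53}
    - {"travel": [0,0,0],"delta_rot": [0,0,0],"fingers": -0.53}
    - {"travel": [0,0,0],"delta_rot": [0,0,0],"fingers": -0.53}

```text
clock: 22.22
eef_pos: [555.4, -57.8, 174.6]
eef_rot: [3.142, 0.0, 0.634]
wrist_force: [-0.4, 0.0, 0.3]
finger_gap: 72.0
```

Run:
```python
from h import *
go(555.1,-56.9,63)
im=camera('wrist'); save(im,'w4.png')
C=cloud(im);Z=C[...,2]
m=(im['z_map']>0)&(Z>94)&(Z<106)&(abs(C[...,0]-555)<40)&(abs(C[...,1]+57)<40); print(m.sum(),cv2.minEnclosingCircle(C[m][:,:2].astype(np.float32)))
im=camera('top'); save(im,'t4.png')
a=cv2.resize(cv2.imread('pics/w4.png'),(400,300));b=cv2.resize(cv2.imread('pics/t4.png')[150:350,200:480],(400,300)); cv2.imwrite('pics/m4.png',np.hstack([a,b]))
```

```text
from [555.4 -57.8 174.6] yaw 36.3 tool travel [  0.3  -0.9 111.6] tilt deg [-0.01 -0.01]
3085 ((555.1652221679688, -57.472530364990234), 24.850191116333008)
```

View pics/m4.png

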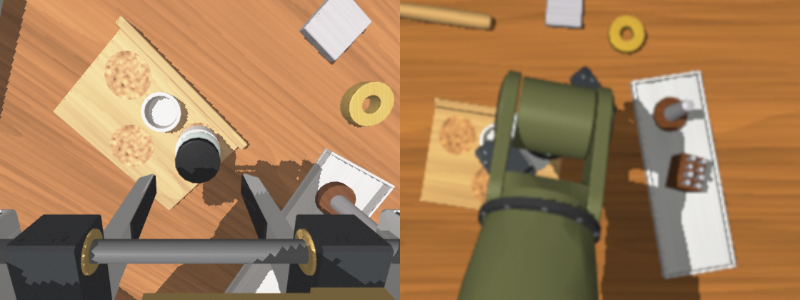

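The mandrel and punches both stand upright in the tray (right half, 670,112 and 690,170), and the jar is between the jaws (left half, 197,155). Lowering and gripping.

Emit:
send_rows:
  plan:
    - {"travel": [0,0,20],"delta_rot": [0,0,0],"fingers": -0.53}
    - {"travel": [0,0,30],"delta_rot": [0,0,0],"fingers": -0.53}
    - {"travel": [0,0,30],"delta_rot": [0,0,0],"fingers": -0.53}
    - {"travel": [0,0,20],"delta_rot": [0,0,0],"fingers": -0.53}
    - {"travel": [0,0,10],"delta_rot": [0,0,0],"fingers": -0.53}
    - {"travel": [0,0,2],"delta_rot": [0,0,0],"fingers": -0.53}
    - {"travel": [0,0,0],"delta_rot": [0,0,0],"fingers": -0.53}
    - {"travel": [0,0,0],"delta_rot": [0,0,0],"fingers": 1}
    - {"travel": [0,0,0],"delta_rot": [0,0,0],"fingers": 1}
    - {"travel": [0,0,0],"delta_rot": [0,0,0],"fingers": 1}
    - {"travel": [0,0,0],"delta_rot": [0,0,0],"fingers": 1}
    - {"travel": [0,0,0],"delta_rot": [0,0,0],"fingers": 1}
  grip_force: 25

```text
clock: 23.82
eef_pos: [555.7, -56.9, 63.1]
eef_rot: [3.141, -0.0, 0.635]
wrist_force: [-2.1, 0.6, 5.7]
finger_gap: 55.7
```

Emit:
send_rows:
  plan:
    - {"travel": [0,0,-10],"delta_rot": [0,0,0],"fingers": 1}
    - {"travel": [0,0,-25],"delta_rot": [0,0,0],"fingers": 1}
    - {"travel": [0,0,-25],"delta_rot": [0,0,0],"fingers": 1}
    - {"travel": [-10,4.8,0],"delta_rot": [0,0,0],"fingers": 1}
    - {"travel": [-30,14.4,0],"delta_rot": [0,0,0],"fingers": 1}
    - {"travel": [-30,14.4,0],"delta_rot": [0,0,0],"fingers": 1}
    - {"travel": [-30,14.4,0],"delta_rot": [0,0,0],"fingers": 1}
    - {"travel": [-30,14.4,0],"delta_rot": [0,0,0],"fingers": 1}
    - {"travel": [-30,14.4,0],"delta_rot": [0,0,0],"fingers": 1}
    - {"travel": [-30,14.4,0],"delta_rot": [0,0,0],"fingers": 1}
    - {"travel": [-30,14.4,0],"delta_rot": [0,0,0],"fingers": 1}
    - {"travel": [-30,14.4,0],"delta_rot": [0,0,0],"fingers": 1}
    - {"travel": [-10.6,4.8,0],"delta_rot": [0,0,0],"fingers": 1}
    - {"travel": [0,0,15],"delta_rot": [0,0,0],"fingers": 1}
    - {"travel": [0,0,30],"delta_rot": [0,0,0],"fingers": 1}
    - {"travel": [0,0,15],"delta_rot": [0,0,0],"fingers": 1}
    - {"travel": [0,0,6],"delta_rot": [0,0,0],"fingers": 1}
    - {"travel": [0,0,3],"delta_rot": [0,0,0],"fingers": 1}
    - {"travel": [0,0,0],"delta_rot": [0,0,0],"fingers": 1}

```text
clock: 26.2
eef_pos: [420.0, -312.0, 54.1]
eef_rot: [3.141, -0.0, 0.635]
wrist_force: [-0.4, -0.1, -3.2]
finger_gap: 56.1
```

Emit:
send_rows:
  plan:
    - {"travel": [0,0,2],"delta_rot": [0,0,0],"fingers": 1}
    - {"travel": [0,0,0],"delta_rot": [0,0,0],"fingers": 1}
    - {"travel": [0,0,0],"delta_rot": [0,0,0],"fingers": -0.53}
    - {"travel": [0,0,0],"delta_rot": [0,0,0],"fingers": -0.53}
    - {"travel": [0,0,0],"delta_rot": [0,0,0],"fingers": -0.53}
    - {"travel": [0,0,-20],"delta_rot": [0,0,0],"fingers": -0.53}
    - {"travel": [0,0,-40],"delta_rot": [0,0,0],"fingers": -0.53}
    - {"travel": [0,0,-40],"delta_rot": [0,0,0],"fingers": -0.53}
    - {"travel": [0,0,-30],"delta_rot": [0,0,9],"fingers": -0.53}
    - {"travel": [0,0,-10],"delta_rot": [0,0,9],"fingers": -0.5}
    - {"travel": [0,0,0],"delta_rot": [0,0,9],"fingers": -0.5}
    - {"travel": [0,0,0],"delta_rot": [0,0,9],"fingers": -0.5}
    - {"travel": [0,0,0],"delta_rot": [0,0,9],"fingers": -0.5}
    - {"travel": [0,0,0],"delta_rot": [0,0,0],"fingers": -0.5}

```text
clock: 27.95
eef_pos: [419.7, -312.0, 191.6]
eef_rot: [3.142, 0.0, -0.15]
wrist_force: [-0.9, 0.1, -0.1]
finger_gap: 70.7
```

Emit:
send_rows:
  plan:
    - {"travel": [4.8,-17.4,0],"delta_rot": [0,0,0],"fingers": -0.5}
    - {"travel": [10,-35,0],"delta_rot": [0,0,0],"fingers": -0.5}
    - {"travel": [10,-35,0],"delta_rot": [0,0,0],"fingers": -0.5}
    - {"travel": [10,-35,0],"delta_rot": [0,0,0],"fingers": -0.5}
    - {"travel": [10,-35,0],"delta_rot": [0,0,0],"fingers": -0.5}
    - {"travel": [10,-35,0],"delta_rot": [0,0,0],"fingers": -0.5}
    - {"travel": [10,-35,0],"delta_rot": [0,0,0],"fingers": -0.5}
    - {"travel": [10,-35,0],"delta_rot": [0,0,0],"fingers": -0.5}
    - {"travel": [10,-35,0],"delta_rot": [0,0,0],"fingers": -0.5}
    - {"travel": [10,-35,0],"delta_rot": [0,0,0],"fingers": -0.5}
    - {"travel": [1,-6,0],"delta_rot": [0,0,0],"fingers": -0.5}
    - {"travel": [0,0,0],"delta_rot": [0,0,0],"fingers": -0.5}
    - {"travel": [0,0,0],"delta_rot": [0,0,0],"fingers": -0.5}

```text
clock: 29.58
eef_pos: [564.9, 7.5, 191.7]
eef_rot: [3.141, 0.0, -0.151]
wrist_force: [0.1, 0.3, 0.8]
finger_gap: 70.5
```

Run:
```python
from h import *
im=camera('wrist'); save(im,'w5.png')
C=cloud(im);Z=C[...,2]
m=(im['z_map']>0)&(Z>35.5)&(Z<43)&(abs(C[...,0]-565)<30)&(abs(C[...,1]-8)<32); p=C[m][:,:2].astype(np.float32);print(m.sum(),cv2.minEnclosingCircle(p),p.mean(0))
go(564.8,8.5,37)
im=camera('top'); save(im,'t5.png')
a=cv2.resize(cv2.imread('pics/w5.png'),(400,300));b=cv2.resize(cv2.imread('pics/t5.png')[150:350,200:480],(400,300)); cv2.imwrite('pics/m5.png',np.hstack([a,b]))
```

```text
721 ((564.8729858398438, 8.275969505310059), 25.671255111694336) [565.21295    8.285787]
from [564.9   7.5 191.8] yaw -8.7 tool travel [ -0.3  -1.  154.8] tilt deg [ 0.01 -0.  ]
```

View pics/m5.png

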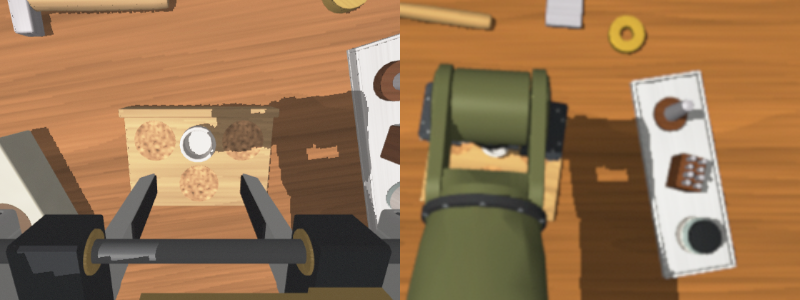

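All three tools stand upright in the tray (right half), and the dish is at its place, centred between the jaws (left half, 197,143).

Emit:
send_rows:
  plan:
    - {"travel": [-0.3,-0.8,20],"delta_rot": [0,0,0],"fingers": -0.5}
    - {"travel": [0,0,35],"delta_rot": [0,0,0],"fingers": -0.5}
    - {"travel": [0,0,40],"delta_rot": [0,0,0],"fingers": -0.5}
    - {"travel": [0,0,35],"delta_rot": [0,0,0],"fingers": -0.5}
    - {"travel": [0,0,15],"delta_rot": [0,0,0],"fingers": -0.5}
    - {"travel": [0,0,6],"delta_rot": [0,0,0],"fingers": -0.5}
    - {"travel": [0,0,2.5],"delta_rot": [0,0,0],"fingers": -0.5}
    - {"travel": [0,0,0],"delta_rot": [0,0,0],"fingers": -0.5}
    - {"travel": [0,0,0],"delta_rot": [0,0,0],"fingers": 1}
    - {"travel": [0,0,0],"delta_rot": [0,0,0],"fingers": 1}
    - {"travel": [0,0,0],"delta_rot": [0,0,0],"fingers": 1}
    - {"travel": [0,0,0],"delta_rot": [0,0,0],"fingers": 1}
    - {"travel": [0,0,0],"delta_rot": [0,0,0],"fingers": 1}
  grip_force: 20

```text
clock: 31.3
eef_pos: [565.2, 9.1, 38.5]
eef_rot: [-3.142, -0.0, -0.15]
wrist_force: [-1.5, -0.2, 5.9]
finger_gap: 51.3
```

Run:
```python
from h import *
C=np.load('c1.npy'); c=cv2.imread('w1raw.png').astype(int)  # rgb order kept
v,u=np.mgrid[:420,:560]
m=(u>35)&(u<115)&(v>205)&(v<280)&(C[...,2]>58)&(c.sum(2)<480)&(c[...,0]-c[...,2]>25)
n,l,st,ce=cv2.connectedComponentsWithStats(m.astype(np.uint8)); k=1+st[1:,4].argmax(); m=l==k
print(st[k],ce[k]); p=C[m]; print(p.mean(0),cv2.minEnclosingCircle(p[:,:2].astype(np.float32)),cv2.fitEllipse(cv2.convexHull(p[:,:2].astype(np.float32))))
```

```text
[  49  216   52   48 1901] [ 74.25092057 239.71699106]
[495.91449674 294.99093285  65.07762545] ((546.0864868164062, 164.45091247558594), 175.4300079345703) ((536.7988891601562, 151.15321350097656), (116.51177215576172, 377.5953369140625), 16.03598976135254)
```

Run:
```python
from h import *
C=np.load('c1.npy'); c=cv2.imread('w1raw.png').astype(int)
v,u=np.mgrid[:420,:560]
m=(u>35)&(u<115)&(v>205)&(v<280)&(abs(C[...,2]-64)<6)&(C[...,1]>240)&(c.sum(2)<480)&(c[...,0]-c[...,2]>25)
l=cv2.connectedComponentsWithStats(m.astype(np.uint8)); k=1+l[2][1:,4].argmax(); p=C[l[1]==k]
print(len(p),p.mean(0),cv2.minEnclosingCircle(p[:,:2].astype(np.float32)))
```

```text
1898 [495.73438106 295.45557667  64.43672286] ((495.0073547363281, 295.7203674316406), 35.00172805786133)
```

Emit:
send_rows:
  plan:
    - {"travel": [0,0,-10],"delta_rot": [0,0,0],"fingers": 1}
    - {"travel": [0,0,-30],"delta_rot": [0,0,0],"fingers": 1}
    - {"travel": [0,0,-35],"delta_rot": [0,0,0],"fingers": 1}
    - {"travel": [0,0,-20],"delta_rot": [0,0,0],"fingers": 1}
    - {"travel": [-6,-14,0],"delta_rot": [0,0,0],"fingers": 1}
    - {"travel": [-12.5,-30.5,0],"delta_rot": [0,0,0],"fingers": 1}
    - {"travel": [-12.5,-30.5,0],"delta_rot": [0,0,0],"fingers": 1}
    - {"travel": [-12.5,-30.5,0],"delta_rot": [0,0,0],"fingers": 1}
    - {"travel": [-12.5,-30.5,0],"delta_rot": [0,0,0],"fingers": 1}
    - {"travel": [-12.5,-30.5,0],"delta_rot": [0,0,0],"fingers": 1}
    - {"travel": [-12.5,-30.5,0],"delta_rot": [0,0,0],"fingers": 1}
    - {"travel": [-12.5,-30.5,0],"delta_rot": [0,0,0],"fingers": 1}
    - {"travel": [-12.5,-30.5,0],"delta_rot": [0,0,0],"fingers": 1}
    - {"travel": [-6,-15,0],"delta_rot": [0,0,0],"fingers": 1}
    - {"travel": [0,0,10],"delta_rot": [0,0,0],"fingers": 1}
    - {"travel": [0,0,20],"delta_rot": [0,0,0],"fingers": 1}
    - {"travel": [0,0,8],"delta_rot": [0,0,0],"fingers": 1}
    - {"travel": [0,0,4],"delta_rot": [0,0,0],"fingers": 1}
    - {"travel": [0,0,0],"delta_rot": [0,0,0],"fingers": 1}

```text
clock: 33.67
eef_pos: [495.4, 295.5, 91.2]
eef_rot: [-3.142, -0.0, -0.151]
wrist_force: [-0.2, 0.1, 0.1]
finger_gap: 51.7
```

Emit:
send_rows:
  plan:
    - {"travel": [0,0,2],"delta_rot": [0,0,0],"fingers": 1}
    - {"travel": [0,0,1.5],"delta_rot": [0,0,0],"fingers": 1}
    - {"travel": [0,0,0],"delta_rot": [0,0,0],"fingers": 1}
    - {"travel": [0,0,0],"delta_rot": [0,0,0],"fingers": -0.5}
    - {"travel": [0,0,0],"delta_rot": [0,0,0],"fingers": -0.5}
    - {"travel": [0,0,0],"delta_rot": [0,0,0],"fingers": -0.5}
    - {"travel": [0,0,-20],"delta_rot": [0,0,0],"fingers": -0.5}
    - {"travel": [0,0,-40],"delta_rot": [0,0,0],"fingers": -0.5}
    - {"travel": [0,0,-40],"delta_rot": [0,0,0],"fingers": -0.5}
    - {"travel": [-50,0,-20],"delta_rot": [0,0,0],"fingers": -0.5}
    - {"travel": [0,0,0],"delta_rot": [0,0,0],"fingers": -0.5}
    - {"travel": [0,0,0],"delta_rot": [0,0,0],"fingers": -0.5}

```text
clock: 35.17
eef_pos: [446.1, 303.3, 207.5]
eef_rot: [3.142, -0.0, -0.15]
wrist_force: [1.0, -0.4, -0.6]
finger_gap: 70.5
```

Run:
```python
from h import *
im=camera('wrist'); save(im,'w6.png')
C=cloud(im);Z=C[...,2]
m=(im['z_map']>0)&(Z>84)&(Z<94)&(abs(C[...,0]-495)<40)&(abs(C[...,1]-295)<40); p=C[m][:,:2].astype(np.float32);print(m.sum(),np.median(Z[m]),cv2.minEnclosingCircle(p))
go(420,-312,190)
```

```text
992 87.28999949470645 ((495.0551452636719, 295.2978820800781), 25.6613712310791)
from [446.2 303.1 207.1] yaw -8.6 tool travel [ 66.5 612.   17.4] tilt deg [-0.03 -0.02]
```

View pics/w6.png

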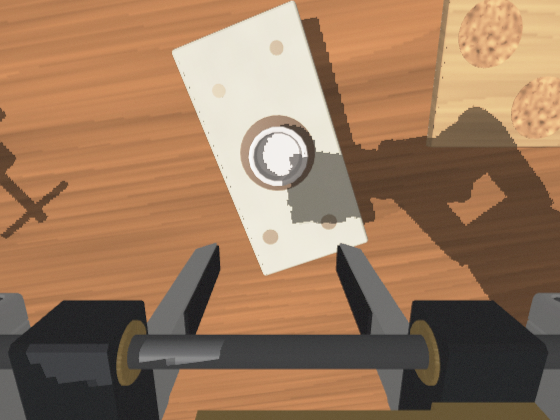

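The dish sits open side up, concentric with the scorch mark at (278,155), 0.4 mm from the measured patch centre. Now for the returns, jar first.

Emit:
send_rows:
  plan:
    - {"travel": [2.5,22,0],"delta_rot": [0,0,0],"fingers": -0.53}
    - {"travel": [4.8,45,0],"delta_rot": [0,0,0],"fingers": -0.53}
    - {"travel": [4.8,45,0],"delta_rot": [0,0,0],"fingers": -0.53}
    - {"travel": [4.8,45,0],"delta_rot": [0,0,0],"fingers": -0.53}
    - {"travel": [4.8,45,0],"delta_rot": [0,0,0],"fingers": -0.53}
    - {"travel": [4.8,45,0],"delta_rot": [0,0,0],"fingers": -0.53}
    - {"travel": [4.8,45,0],"delta_rot": [0,0,0],"fingers": -0.53}
    - {"travel": [4.8,45,0],"delta_rot": [0,0,0],"fingers": -0.53}
    - {"travel": [4.8,45,0],"delta_rot": [0,0,0],"fingers": -0.53}
    - {"travel": [4.8,45,0],"delta_rot": [0,0,0],"fingers": -0.53}
    - {"travel": [4.8,45,0],"delta_rot": [0,0,0],"fingers": -0.53}
    - {"travel": [4.8,45,0],"delta_rot": [0,0,0],"fingers": -0.53}
    - {"travel": [4.8,45,0],"delta_rot": [0,0,0],"fingers": -0.53}
    - {"travel": [4.8,45,0],"delta_rot": [0,0,0],"fingers": -0.53}
    - {"travel": [1,5,0],"delta_rot": [0,0,0],"fingers": -0.53}

```text
clock: 37.1
eef_pos: [417.5, -314.5, 206.7]
eef_rot: [-3.141, 0.001, -0.154]
wrist_force: [-0.4, 1.0, -0.6]
finger_gap: 72.0
```

Emit:
send_rows:
  plan:
    - {"travel": [0,0,0],"delta_rot": [0,0,-9],"fingers": -0.53}
    - {"travel": [0,0,0],"delta_rot": [0,0,-9],"fingers": -0.53}
    - {"travel": [0,0,0],"delta_rot": [0,0,-9],"fingers": -0.53}
    - {"travel": [0,0,0],"delta_rot": [0,0,-9],"fingers": -0.53}
    - {"travel": [0,0,0],"delta_rot": [0,0,-9],"fingers": -0.53}
    - {"travel": [0,0,0],"delta_rot": [0,0,0],"fingers": -0.53}
    - {"travel": [0,0,0],"delta_rot": [0,0,0],"fingers": -0.53}

```text
clock: 37.98
eef_pos: [418.9, -311.6, 207.5]
eef_rot: [-3.141, 0.0, 0.631]
wrist_force: [0.0, 0.2, -0.3]
finger_gap: 72.1
```

Run:
```python
from h import *
im=camera('wrist'); save(im,'w7.png')
C=cloud(im);Z=C[...,2];ok=im['z_map']>0
def f(n,x,y,a,b):
    m=ok&(Z>a)&(Z<b)&(abs(C[...,0]-x)<40)&(abs(C[...,1]-y)<40)
    if m.sum()>20: p=C[m][:,:2].astype(np.float32);print(n,m.sum(),cv2.minEnclosingCircle(p),cv2.minAreaRect(p))
f('jar',420,-312,83,95); f('punch',514,-297,74,86); f('mandrel',608,-283,122,137)
go(420,-312,53)
```

```text
jar 2275 ((419.8224182128906, -313.21112060546875), 24.89739227294922) ((419.8290710449219, -313.032470703125), (49.054412841796875, 48.731834411621094), 49.24477767944336)
punch 2005 ((513.2982788085938, -297.5574951171875), 31.49510383605957) ((513.3575439453125, -297.4466247558594), (40.072052001953125, 51.95371627807617), 75.7324447631836)
from [ 419.  -311.6  207.6] yaw 36.2 tool travel [  0.6   1.  154.6] tilt deg [-0.01  0.01]
```

Emit:
send_rows:
  plan:
    - {"travel": [0,1.5,20],"delta_rot": [0,0,0],"fingers": -0.53}
    - {"travel": [0,0,40],"delta_rot": [0,0,0],"fingers": -0.53}
    - {"travel": [0,0,40],"delta_rot": [0,0,0],"fingers": -0.53}
    - {"travel": [0,0,35],"delta_rot": [0,0,0],"fingers": -0.53}
    - {"travel": [0,0,14],"delta_rot": [0,0,0],"fingers": -0.53}
    - {"travel": [0,0,5],"delta_rot": [0,0,0],"fingers": -0.53}
    - {"travel": [0,0,0],"delta_rot": [0,0,0],"fingers": -0.53}
    - {"travel": [0,0,0],"delta_rot": [0,0,0],"fingers": 1}
    - {"travel": [0,0,0],"delta_rot": [0,0,0],"fingers": 1}
    - {"travel": [0,0,0],"delta_rot": [0,0,0],"fingers": 1}
    - {"travel": [0,0,0],"delta_rot": [0,0,0],"fingers": 1}
    - {"travel": [0,0,0],"delta_rot": [0,0,0],"fingers": 1}
  grip_force: 25

```text
clock: 39.52
eef_pos: [420.3, -313.1, 54.4]
eef_rot: [3.141, -0.0, 0.635]
wrist_force: [-1.7, 2.5, 6.5]
finger_gap: 55.8
```

Emit:
send_rows:
  plan:
    - {"travel": [0,0,-10],"delta_rot": [0,0,0],"fingers": 1}
    - {"travel": [0,0,-30],"delta_rot": [0,0,0],"fingers": 1}
    - {"travel": [0,0,-30],"delta_rot": [0,0,0],"fingers": 1}
    - {"travel": [10,-4.9,0],"delta_rot": [0,0,0],"fingers": 1}
    - {"travel": [30,-14.6,0],"delta_rot": [0,0,0],"fingers": 1}
    - {"travel": [30,-14.6,0],"delta_rot": [0,0,0],"fingers": 1}
    - {"travel": [30,-14.6,0],"delta_rot": [0,0,0],"fingers": 1}
    - {"travel": [30,-14.6,0],"delta_rot": [0,0,0],"fingers": 1}
    - {"travel": [30,-14.6,0],"delta_rot": [0,0,0],"fingers": 1}
    - {"travel": [30,-14.6,0],"delta_rot": [0,0,0],"fingers": 1}
    - {"travel": [30,-14.6,0],"delta_rot": [0,0,0],"fingers": 1}
    - {"travel": [30,-14.6,0],"delta_rot": [0,0,0],"fingers": 1}
    - {"travel": [10.2,-4.7,0],"delta_rot": [0,0,0],"fingers": 1}
    - {"travel": [0,0,10],"delta_rot": [0,0,0],"fingers": 1}
    - {"travel": [0,0,25],"delta_rot": [0,0,0],"fingers": 1}
    - {"travel": [0,0,13],"delta_rot": [0,0,0],"fingers": 1}
    - {"travel": [0,0,6],"delta_rot": [0,0,0],"fingers": 1}
    - {"travel": [0,0,2],"delta_rot": [0,0,0],"fingers": 1}
    - {"travel": [0,0,0],"delta_rot": [0,0,0],"fingers": 1}

```text
clock: 41.9
eef_pos: [554.8, -56.9, 68.1]
eef_rot: [3.141, -0.0, 0.635]
wrist_force: [-0.4, 0.1, -2.6]
finger_gap: 55.4
```

Emit:
send_rows:
  plan:
    - {"travel": [0,0,2.3],"delta_rot": [0,0,0],"fingers": 1}
    - {"travel": [0,0,0],"delta_rot": [0,0,0],"fingers": 1}
    - {"travel": [0,0,0],"delta_rot": [0,0,0],"fingers": -0.53}
    - {"travel": [0,0,0],"delta_rot": [0,0,0],"fingers": -0.53}
    - {"travel": [0,0,0],"delta_rot": [0,0,0],"fingers": -0.53}
    - {"travel": [0,0,-20],"delta_rot": [0,0,0],"fingers": -0.53}
    - {"travel": [0,0,-40],"delta_rot": [0,0,0],"fingers": -0.53}
    - {"travel": [0,0,-40],"delta_rot": [0,0,0],"fingers": -0.53}
    - {"travel": [0,0,-15],"delta_rot": [0,0,10.1],"fingers": -0.36}
    - {"travel": [0,0,0],"delta_rot": [0,0,10.1],"fingers": -0.36}
    - {"travel": [0,0,0],"delta_rot": [0,0,10.1],"fingers": -0.36}
    - {"travel": [0,0,0],"delta_rot": [0,0,10.1],"fingers": -0.36}
    - {"travel": [0,0,0],"delta_rot": [0,0,10.1],"fingers": -0.36}
    - {"travel": [0,0,0],"delta_rot": [0,0,0],"fingers": -0.36}

```text
clock: 43.65
eef_pos: [554.6, -56.8, 180.4]
eef_rot: [3.142, -0.0, -0.245]
wrist_force: [0.1, 0.5, 0.1]
finger_gap: 64.2
```

Emit:
send_rows:
  plan:
    - {"travel": [1.4,18.4,0],"delta_rot": [0,0,0],"fingers": -0.36}
    - {"travel": [2.7,35,0],"delta_rot": [0,0,0],"fingers": -0.36}
    - {"travel": [2.7,35,0],"delta_rot": [0,0,0],"fingers": -0.36}
    - {"travel": [2.7,35,0],"delta_rot": [0,0,0],"fingers": -0.36}
    - {"travel": [2.7,35,0],"delta_rot": [0,0,0],"fingers": -0.36}
    - {"travel": [2.7,35,0],"delta_rot": [0,0,0],"fingers": -0.36}
    - {"travel": [2.7,35,0],"delta_rot": [0,0,0],"fingers": -0.36}
    - {"travel": [1.2,15,0],"delta_rot": [0,0,0],"fingers": -0.36}
    - {"travel": [0,0,0],"delta_rot": [0,0,0],"fingers": -0.36}
    - {"travel": [0,0,0],"delta_rot": [0,0,0],"fingers": -0.36}

```text
clock: 44.9
eef_pos: [513.6, -296.6, 180.3]
eef_rot: [-3.141, 0.0, -0.245]
wrist_force: [1.0, 0.2, -1.2]
finger_gap: 63.9
```

Run:
```python
from h import *
go(513.3,-297.5,54)
im=camera('wrist'); save(im,'w8.png')
C=cloud(im);Z=C[...,2];ok=im['z_map']>0
def f(n,x,y,a,b):
    m=ok&(Z>a)&(Z<b)&(abs(C[...,0]-x)<40)&(abs(C[...,1]-y)<40)
    if m.sum()>20: p=C[m][:,:2].astype(np.float32);print(n,m.sum(),cv2.minEnclosingCircle(p),cv2.minAreaRect(p))
f('jar',555,-57,94,106); f('punch',514,-297,74,86); f('mandrel',608,-283,122,137); f('foot',608,-283,15,25)
```

```text
from [ 513.6 -296.6  180.3] yaw -14.1 tool travel [ -0.    1.  126.3] tilt deg [-0.    0.01]
jar 452 ((548.7833862304688, -72.32573699951172), 18.243148803710938) ((547.0760498046875, -76.57774353027344), (10.160207748413086, 36.472496032714844), 68.12239837646484)
punch 1832 ((513.8880615234375, -297.1312561035156), 31.673168182373047) ((513.9605102539062, -297.28265380859375), (39.95556640625, 51.574676513671875), 75.61933135986328)
mandrel 648 ((608.1901245117188, -282.8792724609375), 9.047211647033691) ((608.2232666015625, -282.9421691894531), (17.2294979095459, 17.209259033203125), 68.39424133300781)
foot 1723 ((608.424560546875, -282.659423828125), 27.83878517150879) ((607.5487060546875, -284.24139404296875), (51.79832458496094, 55.00252151489258), 63.78145980834961)
```

View pics/w8.png

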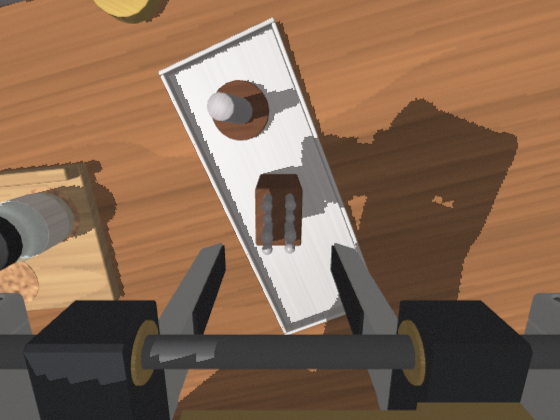

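The jar is back on its pad (left, 35,220). The punch block (278,215) and mandrel (240,108) stand in the tray, with the jaws aligned to the block.

Emit:
send_rows:
  plan:
    - {"travel": [0,0.5,20],"delta_rot": [0,0,0],"fingers": -0.36}
    - {"travel": [0,0,35],"delta_rot": [0,0,0],"fingers": -0.36}
    - {"travel": [0,0,35],"delta_rot": [0,0,0],"fingers": -0.36}
    - {"travel": [0,0,25],"delta_rot": [0,0,0],"fingers": -0.36}
    - {"travel": [0,0,10],"delta_rot": [0,0,0],"fingers": -0.36}
    - {"travel": [0,0,0],"delta_rot": [0,0,0],"fingers": -0.36}
    - {"travel": [0,0,0],"delta_rot": [0,0,0],"fingers": -0.36}
    - {"travel": [0,0,0],"delta_rot": [0,0,0],"fingers": 1}
    - {"travel": [0,0,0],"delta_rot": [0,0,0],"fingers": 1}
    - {"travel": [0,0,0],"delta_rot": [0,0,0],"fingers": 1}
    - {"travel": [0,0,0],"delta_rot": [0,0,0],"fingers": 1}
    - {"travel": [0,0,0],"delta_rot": [0,0,0],"fingers": 1}

```text
clock: 46.45
eef_pos: [513.4, -297.9, 55.6]
eef_rot: [3.141, -0.0, -0.246]
wrist_force: [-1.3, 1.2, 4.6]
finger_gap: 40.0
```

Emit:
send_rows:
  plan:
    - {"travel": [0,0,-10],"delta_rot": [0,0,0],"fingers": 1}
    - {"travel": [0,0,-35],"delta_rot": [0,0,0],"fingers": 1}
    - {"travel": [0,0,-40],"delta_rot": [0,0,0],"fingers": 1}
    - {"travel": [0,0,-35],"delta_rot": [0,0,0],"fingers": 1}
    - {"travel": [-5,-16,0],"delta_rot": [0,0,0],"fingers": 1}
    - {"travel": [-10.4,-33.7,0],"delta_rot": [0,0,0],"fingers": 1}
    - {"travel": [-10.4,-33.7,0],"delta_rot": [0,0,0],"fingers": 1}
    - {"travel": [-10.4,-33.7,0],"delta_rot": [0,0,0],"fingers": 1}
    - {"travel": [-10.4,-33.7,0],"delta_rot": [0,0,0],"fingers": 1}
    - {"travel": [-10.4,-33.7,0],"delta_rot": [0,0,0],"fingers": 1}
    - {"travel": [-10.4,-33.7,0],"delta_rot": [0,0,0],"fingers": 1}
    - {"travel": [-10.4,-33.7,0],"delta_rot": [0,0,0],"fingers": 1}
    - {"travel": [-10.4,-33.7,0],"delta_rot": [0,0,0],"fingers": 1}
    - {"travel": [-5.2,-16,0],"delta_rot": [0,0,0],"fingers": 1}
    - {"travel": [0,0,15],"delta_rot": [0,0,0],"fingers": 1}
    - {"travel": [0,0,35],"delta_rot": [0,0,0],"fingers": 1}
    - {"travel": [0,0,35],"delta_rot": [0,0,0],"fingers": 1}
    - {"travel": [0,0,16],"delta_rot": [0,0,0],"fingers": 1}
    - {"travel": [0,0,5],"delta_rot": [0,0,0],"fingers": 1}
    - {"travel": [0,0,0],"delta_rot": [0,0,0],"fingers": 1}

```text
clock: 48.95
eef_pos: [496.7, 17.1, 69.8]
eef_rot: [-3.141, -0.001, -0.247]
wrist_force: [0.0, 0.4, -3.4]
finger_gap: 39.5
```

Emit:
send_rows:
  plan:
    - {"travel": [0,0,2.8],"delta_rot": [0,0,0],"fingers": 1}
    - {"travel": [0,0,0],"delta_rot": [0,0,0],"fingers": 1}
    - {"travel": [0,0,0],"delta_rot": [0,0,0],"fingers": -0.36}
    - {"travel": [0,0,0],"delta_rot": [0,0,0],"fingers": -0.36}
    - {"travel": [0,0,0],"delta_rot": [0,0,0],"fingers": -0.36}
    - {"travel": [0,0,-20],"delta_rot": [0,0,0],"fingers": -0.36}
    - {"travel": [0,0,-40],"delta_rot": [0,0,0],"fingers": -0.36}
    - {"travel": [0,0,-45],"delta_rot": [0,0,0],"fingers": -0.36}
    - {"travel": [0,0,-30],"delta_rot": [0,0,-2.8],"fingers": 0}
    - {"travel": [0,0,0],"delta_rot": [0,0,-2.8],"fingers": 0}
    - {"travel": [8,14,0],"delta_rot": [0,0,0],"fingers": 0}
    - {"travel": [20,36,0],"delta_rot": [0,0,0],"fingers": 0}
    - {"travel": [20,36,0],"delta_rot": [0,0,0],"fingers": 0}
    - {"travel": [20,36,0],"delta_rot": [0,0,0],"fingers": 0}
    - {"travel": [20,36,0],"delta_rot": [0,0,0],"fingers": 0}
    - {"travel": [20,36,0],"delta_rot": [0,0,0],"fingers": 0}
    - {"travel": [20,36,0],"delta_rot": [0,0,0],"fingers": 0}
    - {"travel": [20,36,0],"delta_rot": [0,0,0],"fingers": 0}
    - {"travel": [6.7,14,0],"delta_rot": [0,0,0],"fingers": 0}
    - {"travel": [0,0,0],"delta_rot": [0,0,0],"fingers": 0}

```text
clock: 51.45
eef_pos: [607.3, -284.1, 200.3]
eef_rot: [-3.141, 0.002, -0.151]
wrist_force: [0.1, 0.6, 0.5]
finger_gap: 46.8
```

Emit:
send_rows:
  plan:
    - {"travel": [0,0,0],"delta_rot": [0,0,0],"fingers": 0}
    - {"travel": [0,0,0],"delta_rot": [0,0,0],"fingers": 0}

```text
clock: 51.7
eef_pos: [607.8, -281.9, 201.7]
eef_rot: [3.142, -0.0, -0.148]
wrist_force: [-0.2, -0.4, 0.3]
finger_gap: 46.8
```

Run:
```python
from h import *
go(608.3,-282.8,90)
```

```text
from [ 607.8 -281.9  201.7] yaw -8.5 tool travel [  0.6   0.8 111.7] tilt deg [ 0. -0.]
```

Emit:
send_rows:
  plan:
    - {"travel": [0.6,0.6,20],"delta_rot": [0,0,0],"fingers": 0}
    - {"travel": [0,0,30],"delta_rot": [0,0,0],"fingers": 0}
    - {"travel": [0,0,30],"delta_rot": [0,0,0],"fingers": 0}
    - {"travel": [0,0,20],"delta_rot": [0,0,0],"fingers": 0}
    - {"travel": [0,0,11],"delta_rot": [0,0,0],"fingers": 0}
    - {"travel": [0,0,0],"delta_rot": [0,0,0],"fingers": 0}
    - {"travel": [0,0,0],"delta_rot": [0,0,0],"fingers": 0}
    - {"travel": [0,0,0],"delta_rot": [0,0,0],"fingers": 1}
    - {"travel": [0,0,0],"delta_rot": [0,0,0],"fingers": 1}
    - {"travel": [0,0,0],"delta_rot": [0,0,0],"fingers": 1}
    - {"travel": [0,0,0],"delta_rot": [0,0,0],"fingers": 1}
    - {"travel": [0,0,0],"delta_rot": [0,0,0],"fingers": 1}

```text
clock: 53.2
eef_pos: [608.4, -283.1, 90.7]
eef_rot: [-3.141, -0.0, -0.149]
wrist_force: [-0.7, 2.6, 2.1]
finger_gap: 20.3
```

Emit:
send_rows:
  plan:
    - {"travel": [0,0,-10],"delta_rot": [0,0,0],"fingers": 1}
    - {"travel": [0,0,-30],"delta_rot": [0,0,0],"fingers": 1}
    - {"travel": [0,0,-40],"delta_rot": [0,0,0],"fingers": 1}
    - {"travel": [0,0,-35],"delta_rot": [0,0,0],"fingers": 1}
    - {"travel": [0,0,-20],"delta_rot": [0,0,0],"fingers": 1}
    - {"travel": [-5,-19.5,0],"delta_rot": [0,0,0],"fingers": 1}
    - {"travel": [-8.6,-34.5,0],"delta_rot": [0,0,0],"fingers": 1}
    - {"travel": [-8.6,-34.5,0],"delta_rot": [0,0,0],"fingers": 1}
    - {"travel": [-8.6,-34.5,0],"delta_rot": [0,0,0],"fingers": 1}
    - {"travel": [-8.6,-34.5,0],"delta_rot": [0,0,0],"fingers": 1}
    - {"travel": [-8.6,-34.5,0],"delta_rot": [0,0,0],"fingers": 1}
    - {"travel": [-8.6,-34.5,0],"delta_rot": [0,0,0],"fingers": 1}
    - {"travel": [-8.6,-34.5,0],"delta_rot": [0,0,0],"fingers": 1}
    - {"travel": [-8.6,-34.5,0],"delta_rot": [0,0,0],"fingers": 1}
    - {"travel": [-8.6,-34.5,0],"delta_rot": [0,0,0],"fingers": 1}
    - {"travel": [-4.4,-15.5,0],"delta_rot": [0,0,0],"fingers": 1}
    - {"travel": [0,0,0],"delta_rot": [0,0,0],"fingers": 1}
    - {"travel": [0,0,0],"delta_rot": [0,0,0],"fingers": 1}

```text
clock: 55.45
eef_pos: [573.6, 70.5, 225.3]
eef_rot: [3.141, 0.0, -0.149]
wrist_force: [0.4, -0.3, -3.7]
finger_gap: 20.2
```

Emit:
send_rows:
  plan:
    - {"travel": [0,0,20],"delta_rot": [0,0,0],"fingers": 1}
    - {"travel": [0,0,35],"delta_rot": [0,0,0],"fingers": 1}
    - {"travel": [0,0,35],"delta_rot": [0,0,0],"fingers": 1}
    - {"travel": [0,0,20],"delta_rot": [0,0,0],"fingers": 1}
    - {"travel": [0,0,8],"delta_rot": [0,0,0],"fingers": 1}
    - {"travel": [0,0,3],"delta_rot": [0,0,0],"fingers": 1}
    - {"travel": [0,0,0],"delta_rot": [0,0,0],"fingers": 1}

```text
clock: 56.32
eef_pos: [574.0, 71.2, 105.2]
eef_rot: [-3.141, -0.001, -0.149]
wrist_force: [-0.1, 1.0, -2.5]
finger_gap: 20.2
```

Emit:
send_rows:
  plan:
    - {"travel": [0,0,2],"delta_rot": [0,0,0],"fingers": 1}
    - {"travel": [0,0,1.3],"delta_rot": [0,0,0],"fingers": 1}
    - {"travel": [0,0,0],"delta_rot": [0,0,0],"fingers": 1}
    - {"travel": [0,0,0],"delta_rot": [0,0,0],"fingers": 0}
    - {"travel": [0,0,0],"delta_rot": [0,0,0],"fingers": 0}
    - {"travel": [0,0,0],"delta_rot": [0,0,0],"fingers": 0}
    - {"travel": [0,0,-20],"delta_rot": [0,0,0],"fingers": 0}
    - {"travel": [0,0,-40],"delta_rot": [0,0,0],"fingers": 0}
    - {"travel": [0,0,-40],"delta_rot": [0,0,0],"fingers": 0}
    - {"travel": [0,0,-40],"delta_rot": [0,0,0],"fingers": 0}
    - {"travel": [0,0,-40],"delta_rot": [0,0,0],"fingers": 0}
    - {"travel": [-17,32,-27],"delta_rot": [0,0,0],"fingers": 0}
    - {"travel": [-17,32,0],"delta_rot": [0,0,0],"fingers": 0}
    - {"travel": [0,0,0],"delta_rot": [0,0,0],"fingers": 0}
    - {"travel": [0,0,0],"delta_rot": [0,0,0],"fingers": 0}

```text
clock: 58.2
eef_pos: [530.8, 13.4, 308.2]
eef_rot: [-3.141, 0.0, -0.149]
wrist_force: [0.0, -0.1, -0.4]
finger_gap: 47.0
```

Run:
```python
from h import *
im=camera('wrist'); save(im,'w9.png')
C=cloud(im);Z=C[...,2];ok=im['z_map']>0
def f(n,x,y,a,b,w=40):
    m=ok&(Z>a)&(Z<b)&(abs(C[...,0]-x)<w)&(abs(C[...,1]-y)<w)
    if m.sum()>20: p=C[m][:,:2].astype(np.float32);print(n,m.sum(),cv2.minEnclosingCircle(p),cv2.minAreaRect(p)[:3])
f('jar',555,-57,94,106); f('punch',496.5,17.5,84,97); f('mandrel',573.6,71.4,133,148); f('dish',495,295,84,94)
s=manip.read_state(); print(s['clock'],s['eef_pos'],s['finger_gap'])
```

```text
jar 1473 ((554.533447265625, -56.999027252197266), 24.825759887695312) ((554.9835815429688, -56.98094940185547), (48.821678161621094, 47.86594009399414), 81.92378234863281)
punch 907 ((496.7937316894531, 17.409709930419922), 31.26313018798828) ((496.4516296386719, 17.368865966796875), (39.93257522583008, 52.136295318603516), 75.94841003417969)
mandrel 239 ((573.6797485351562, 71.70939636230469), 8.832521438598633) ((573.635498046875, 71.67262268066406), (17.10578727722168, 17.215559005737305), 35.45892333984375)
dish 526 ((494.8009033203125, 295.497802734375), 26.185077667236328) ((494.38970947265625, 295.2171630859375), (50.594764709472656, 50.8103141784668), 54.47472381591797)
58.25 [530.8655135   13.62594375 308.00938747] 46.832649250436404
```

View pics/w9.png

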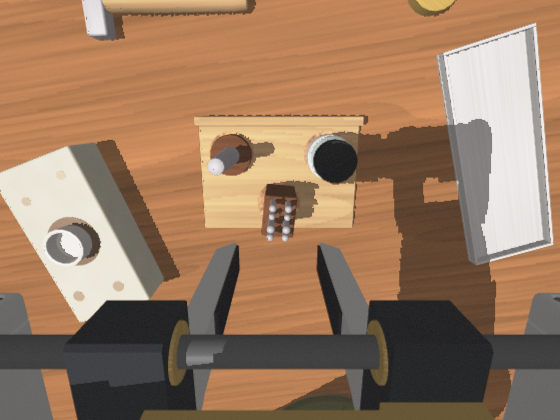

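All the tools are home and upright: mandrel (217,165), jar (334,158), punches (280,212). The dish is on the brick (68,245), the tray is empty, and the gripper is clear.

```bash
python3 -c "
from cell import manip; print(manip.sign_off())"
```

```text
the job is handed in; nothing more can be done
None
```

The job is done and handed in at about 58 s of the 144 s allowed. I moved the mandrel, the punch block and the jar into the tray, all upright. Then I set the dish on the scorched patch of the brick and put the jar, the punches and the mandrel back on their own pads.

- **Tools:** in the last wrist-camera check, all three stood upright, within 1 mm of where I first measured them.
- **Dish:** it sits open side up, within 1 mm of the measured centre of the scorched patch.
- **Gripper and bystanders:** the gripper was open and well clear of everything. I never went near the hammer, the steel block or the spool; I did not measure them again.
- **Disagreement:** the overhead camera put the jar and the brick 3 to 5 mm from where the wrist camera did. I used the wrist camera's positions throughout. The sign-off reports no verdict, so these checks are all I have.

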